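# Load the sample series into the instrument carrier, first sample at the nose

### The job

Four sealed samples stand in the steel bench rack in the order they were taken, the first at the end with the loop handle; load them in that order into the grey carrier, which the instrument reads from its black nose, so the first goes into the well next to the nose and the last into the well by the pull tab. Move them one at a time, from the first to the last, straight from rack to carrier without standing any on the bench, so that the series cannot get mixed up. Leave each standing upright on the floor of its well, tip none over, and do not disturb the other things on the bench.

Things in the scene. Friction and masses are not known exactly. Their poses are not given: they have to be found in the camera images.
- bench_rack: Bare sheet-steel rack, 240 x 72 mm, fixed on the bench, holding the samples; four round wells 50 mm wide at x = 84, 28, -28, -84 mm, y = 0, floor at z = 6 mm, top face 26 mm, end cheeks 30 mm high. Black loop handle, 33 mm out, at the +x end only; the first sample stands there. Origin: centre of the underside; x along the row to the handle, z up. Turned any way round.
- carrier: Grey plastic carrier, 236 x 72 mm, fixed on the bench, empty; four round wells 50 mm wide at x = 84, 28, -28, -84 mm, y = 0, floor at z = 6 mm, top face 26 mm. At its +x end a rounded black nose 36 mm long, at the -x end an upright steel pull tab 41 mm high. Origin: centre of the block's underside, on the bench; x along the row to the nose, z up. Turned any way round.
- vial: Sample vial: round amber glass, 28 mm diameter, 74 mm high, with a flat black cap 24 mm wide and a paper label. Origin: centre of the underside; z up. Grip the straight side from above, 22 to 54 mm above its underside. 50 g, give or take a third.
- square_bottle: Square white plastic sample bottle: body 28 x 28 mm (sides along its x and y), 58 mm high, round grey cap, 80 mm high in all. Origin: centre of the underside; z up. Its sides stand within 0.25 rad of the rack's. Grip the straight side from above, 22 to 58 mm above its underside. 60 g, give or take a third.
- jar: Squat white sample jar: round, 33 mm diameter, with a bare metal lid of 34 mm diameter from 40 to 56 mm above the underside. Origin: centre of the underside; z up. Grip the straight side from above, 22 to 56 mm above its underside. 70 g, give or take a third.
- dropper_bottle: Dropper bottle: round amber glass, 30 mm diameter and 50 mm high to the shoulder, paper label, black collar and a thin black rubber bulb on top up to 96 mm; the tallest. Origin: centre of the underside; z up. Grip the straight side from above, 22 to 50 mm above its underside. 60 g, give or take a third.
- timer: Bystander: small white bench timer with buttons, 70 x 66 x 18 mm, loose, lying flat on the bench behind the work. Origin: centre of its underside. To be left alone.
- tape_roll: Bystander: roll of masking tape lying flat, about 103 mm across, 25 mm high, loose, on the left of the work. Origin: centre of its underside. To be left alone.
- petri_dish: Bystander: closed clear petri dishes, 92 mm across, 30 mm high, loose, on the right near the bench's front edge. Origin: centre of its underside. To be left alone.

How it is judged (in metres and radians):
On the way, in this order (a step that is already met when the one before it is completed fails the run):
1. the first sample stands in carrier well 1 (counted from the nose); the samples after it still stand in their own wells of the bench rack; all are upright on the floors of their wells (((x of vial in the frame of carrier between 0.068 and 0.1 m and y of vial in the frame of carrier between -0.016 and 0.016 m) or (x of square_bottle in the frame of carrier between 0.068 and 0.1 m and y of square_bottle in the frame of carrier between -0.016 and 0.016 m) or (x of jar in the frame of carrier between 0.068 and 0.1 m and y of jar in the frame of carrier between -0.016 and 0.016 m) or (x of dropper_bottle in the frame of carrier between 0.068 and 0.1 m and y of dropper_bottle in the frame of carrier between -0.016 and 0.016 m)) and ((x of vial in the frame of bench_rack between 0.012 and 0.044 m and y of vial in the frame of bench_rack between -0.016 and 0.016 m) or (x of square_bottle in the frame of bench_rack between 0.012 and 0.044 m and y of square_bottle in the frame of bench_rack between -0.016 and 0.016 m) or (x of jar in the frame of bench_rack between 0.012 and 0.044 m and y of jar in the frame of bench_rack between -0.016 and 0.016 m) or (x of dropper_bottle in the frame of bench_rack between 0.012 and 0.044 m and y of dropper_bottle in the frame of bench_rack between -0.016 and 0.016 m)) and ((x of vial in the frame of bench_rack between -0.044 and -0.012 m and y of vial in the frame of bench_rack between -0.016 and 0.016 m) or (x of square_bottle in the frame of bench_rack between -0.044 and -0.012 m and y of square_bottle in the frame of bench_rack between -0.016 and 0.016 m) or (x of jar in the frame of bench_rack between -0.044 and -0.012 m and y of jar in the frame of bench_rack between -0.016 and 0.016 m) or (x of dropper_bottle in the frame of bench_rack between -0.044 and -0.012 m and y of dropper_bottle in the frame of bench_rack between -0.016 and 0.016 m)) and ((x of vial in the frame of bench_rack between -0.1 and -0.068 m and y of vial in the frame of bench_rack between -0.016 and 0.016 m) or (x of square_bottle in the frame of bench_rack between -0.1 and -0.068 m and y of square_bottle in the frame of bench_rack between -0.016 and 0.016 m) or (x of jar in the frame of bench_rack between -0.1 and -0.068 m and y of jar in the frame of bench_rack between -0.016 and 0.016 m) or (x of dropper_bottle in the frame of bench_rack between -0.1 and -0.068 m and y of dropper_bottle in the frame of bench_rack between -0.016 and 0.016 m)) and height (world z) of each of vial, square_bottle, jar, dropper_bottle below 0.012 m and angle between each of vial, square_bottle, jar, dropper_bottle's own z axis and vertical below 0.15 rad), for 0.2 s.
2. the second sample stands in carrier well 2 (counted from the nose); the samples after it still stand in their own wells of the bench rack; all are upright on the floors of their wells (((x of vial in the frame of carrier between 0.068 and 0.1 m and y of vial in the frame of carrier between -0.016 and 0.016 m) or (x of square_bottle in the frame of carrier between 0.068 and 0.1 m and y of square_bottle in the frame of carrier between -0.016 and 0.016 m) or (x of jar in the frame of carrier between 0.068 and 0.1 m and y of jar in the frame of carrier between -0.016 and 0.016 m) or (x of dropper_bottle in the frame of carrier between 0.068 and 0.1 m and y of dropper_bottle in the frame of carrier between -0.016 and 0.016 m)) and ((x of vial in the frame of carrier between 0.012 and 0.044 m and y of vial in the frame of carrier between -0.016 and 0.016 m) or (x of square_bottle in the frame of carrier between 0.012 and 0.044 m and y of square_bottle in the frame of carrier between -0.016 and 0.016 m) or (x of jar in the frame of carrier between 0.012 and 0.044 m and y of jar in the frame of carrier between -0.016 and 0.016 m) or (x of dropper_bottle in the frame of carrier between 0.012 and 0.044 m and y of dropper_bottle in the frame of carrier between -0.016 and 0.016 m)) and ((x of vial in the frame of bench_rack between -0.044 and -0.012 m and y of vial in the frame of bench_rack between -0.016 and 0.016 m) or (x of square_bottle in the frame of bench_rack between -0.044 and -0.012 m and y of square_bottle in the frame of bench_rack between -0.016 and 0.016 m) or (x of jar in the frame of bench_rack between -0.044 and -0.012 m and y of jar in the frame of bench_rack between -0.016 and 0.016 m) or (x of dropper_bottle in the frame of bench_rack between -0.044 and -0.012 m and y of dropper_bottle in the frame of bench_rack between -0.016 and 0.016 m)) and ((x of vial in the frame of bench_rack between -0.1 and -0.068 m and y of vial in the frame of bench_rack between -0.016 and 0.016 m) or (x of square_bottle in the frame of bench_rack between -0.1 and -0.068 m and y of square_bottle in the frame of bench_rack between -0.016 and 0.016 m) or (x of jar in the frame of bench_rack between -0.1 and -0.068 m and y of jar in the frame of bench_rack between -0.016 and 0.016 m) or (x of dropper_bottle in the frame of bench_rack between -0.1 and -0.068 m and y of dropper_bottle in the frame of bench_rack between -0.016 and 0.016 m)) and height (world z) of each of vial, square_bottle, jar, dropper_bottle below 0.012 m and angle between each of vial, square_bottle, jar, dropper_bottle's own z axis and vertical below 0.15 rad), for 0.2 s.
3. the third sample stands in carrier well 3 (counted from the nose); the samples after it still stand in their own wells of the bench rack; all are upright on the floors of their wells (((x of vial in the frame of carrier between 0.068 and 0.1 m and y of vial in the frame of carrier between -0.016 and 0.016 m) or (x of square_bottle in the frame of carrier between 0.068 and 0.1 m and y of square_bottle in the frame of carrier between -0.016 and 0.016 m) or (x of jar in the frame of carrier between 0.068 and 0.1 m and y of jar in the frame of carrier between -0.016 and 0.016 m) or (x of dropper_bottle in the frame of carrier between 0.068 and 0.1 m and y of dropper_bottle in the frame of carrier between -0.016 and 0.016 m)) and ((x of vial in the frame of carrier between 0.012 and 0.044 m and y of vial in the frame of carrier between -0.016 and 0.016 m) or (x of square_bottle in the frame of carrier between 0.012 and 0.044 m and y of square_bottle in the frame of carrier between -0.016 and 0.016 m) or (x of jar in the frame of carrier between 0.012 and 0.044 m and y of jar in the frame of carrier between -0.016 and 0.016 m) or (x of dropper_bottle in the frame of carrier between 0.012 and 0.044 m and y of dropper_bottle in the frame of carrier between -0.016 and 0.016 m)) and ((x of vial in the frame of carrier between -0.044 and -0.012 m and y of vial in the frame of carrier between -0.016 and 0.016 m) or (x of square_bottle in the frame of carrier between -0.044 and -0.012 m and y of square_bottle in the frame of carrier between -0.016 and 0.016 m) or (x of jar in the frame of carrier between -0.044 and -0.012 m and y of jar in the frame of carrier between -0.016 and 0.016 m) or (x of dropper_bottle in the frame of carrier between -0.044 and -0.012 m and y of dropper_bottle in the frame of carrier between -0.016 and 0.016 m)) and ((x of vial in the frame of bench_rack between -0.1 and -0.068 m and y of vial in the frame of bench_rack between -0.016 and 0.016 m) or (x of square_bottle in the frame of bench_rack between -0.1 and -0.068 m and y of square_bottle in the frame of bench_rack between -0.016 and 0.016 m) or (x of jar in the frame of bench_rack between -0.1 and -0.068 m and y of jar in the frame of bench_rack between -0.016 and 0.016 m) or (x of dropper_bottle in the frame of bench_rack between -0.1 and -0.068 m and y of dropper_bottle in the frame of bench_rack between -0.016 and 0.016 m)) and height (world z) of each of vial, square_bottle, jar, dropper_bottle below 0.012 m and angle between each of vial, square_bottle, jar, dropper_bottle's own z axis and vertical below 0.15 rad), for 0.2 s.
At the end, for the whole second after the job is handed in: One sample stands in each of the four carrier wells, at rest and upright (within 0.15 rad), its underside less than 6 mm above the well floor and its centre within 16 mm of the well's centre along and across the carrier; loaded in the rack's order from the handle end, starting at the nose (((x of vial in the frame of carrier between 0.068 and 0.1 m and y of vial in the frame of carrier between -0.016 and 0.016 m) or (x of square_bottle in the frame of carrier between 0.068 and 0.1 m and y of square_bottle in the frame of carrier between -0.016 and 0.016 m) or (x of jar in the frame of carrier between 0.068 and 0.1 m and y of jar in the frame of carrier between -0.016 and 0.016 m) or (x of dropper_bottle in the frame of carrier between 0.068 and 0.1 m and y of dropper_bottle in the frame of carrier between -0.016 and 0.016 m)) and ((x of vial in the frame of carrier between 0.012 and 0.044 m and y of vial in the frame of carrier between -0.016 and 0.016 m) or (x of square_bottle in the frame of carrier between 0.012 and 0.044 m and y of square_bottle in the frame of carrier between -0.016 and 0.016 m) or (x of jar in the frame of carrier between 0.012 and 0.044 m and y of jar in the frame of carrier between -0.016 and 0.016 m) or (x of dropper_bottle in the frame of carrier between 0.012 and 0.044 m and y of dropper_bottle in the frame of carrier between -0.016 and 0.016 m)) and ((x of vial in the frame of carrier between -0.044 and -0.012 m and y of vial in the frame of carrier between -0.016 and 0.016 m) or (x of square_bottle in the frame of carrier between -0.044 and -0.012 m and y of square_bottle in the frame of carrier between -0.016 and 0.016 m) or (x of jar in the frame of carrier between -0.044 and -0.012 m and y of jar in the frame of carrier between -0.016 and 0.016 m) or (x of dropper_bottle in the frame of carrier between -0.044 and -0.012 m and y of dropper_bottle in the frame of carrier between -0.016 and 0.016 m)) and ((x of vial in the frame of carrier between -0.1 and -0.068 m and y of vial in the frame of carrier between -0.016 and 0.016 m) or (x of square_bottle in the frame of carrier between -0.1 and -0.068 m and y of square_bottle in the frame of carrier between -0.016 and 0.016 m) or (x of jar in the frame of carrier between -0.1 and -0.068 m and y of jar in the frame of carrier between -0.016 and 0.016 m) or (x of dropper_bottle in the frame of carrier between -0.1 and -0.068 m and y of dropper_bottle in the frame of carrier between -0.016 and 0.016 m)) and height (world z) of each of vial, square_bottle, jar, dropper_bottle below 0.012 m and angle between each of vial, square_bottle, jar, dropper_bottle's own z axis and vertical below 0.15 rad and linear speed of each of vial, square_bottle, jar, dropper_bottle below 0.02 m/s); the robot touches nothing.
It fails at once if a sample is tipped over (more than 0.7 rad) (angle between any of vial, square_bottle, jar, dropper_bottle's own z axis and vertical above 0.7 rad).
It fails at once if a sample is stood or dropped on the bench (its underside below 3 mm) (height (world z) of any of vial, square_bottle, jar, dropper_bottle below 0.003 m).
It fails at once if a bystander (timer, tape roll, petri dishes) is shifted by more than 15 mm (distance of any of timer, tape_roll, petri_dish from where it was at the start of the episode above 0.015 m).
It also fails if it takes over 104 s, if anything falls off the work surface, if the arm or the gripper's body presses on something with over 40 N, if the wrist force passes 120 N, or if a joint passes its speed limit or range.

### The arm

A 6-joint arm with a two-finger parallel gripper is mounted at the origin on a cart in front of the work surface, level with it; the furniture and walls round the work are solid. World frame = base frame: x ahead of the robot, y to its left, z up, the work surface at z = 0. Lengths are in m, angles in degrees, forces in N, time in s.
With the tool pointing down it reaches from about 0.375 to 0.9 m from the base axis. Payload 3.1 kg.
Tool frame: the origin (TCP) lies at the very end of the fingers, on their centre line; the grasp point (between the pads) lies 19 mm behind it; z points along the fingers, y is the line along which they close (so a half turn about z gives the same grasp; the last joint's range is limited). The gripper opens to 87 mm and grips with 3 to 60 N. Pads are 19 mm wide; open, the fingers measure 117 mm over their backs; the gripper's body (75 mm by 190 mm) begins 51 mm behind the grasp point.
Start: joints at [-84.311, 30.224, 82.088, -0, 67.689, -10.227], TCP at [0.171, -0.601, 0.223] pointing down, gripper open.
Joint ranges: [-176.69, 176.69], [-43.24, 126.21], [12.49, 139.97], [-82, 262], [0, 151.66], [-163.58, 163.58]. Speed limits (degrees/s): [159.86, 159.86, 180, 180, 180, 180].

### API

Orientations are given as a 3x3 rotation matrix whose columns are the frame's x, y, z axes.
In Python, from rig import * gives the robot as it stands.
- The arm moves only by the tool jog_arm, never from a script. Its arguments are lists of equal length, an entry for each row: "delta_pos": the shift along the world's x, y, z in cm, a list of three; "turn": the turn about the world's z in degrees; "grip": the closure, from 0 (fully open) to 1 (shut). In form: {"delta_pos": [[x, y, z], ...], "turn": [turn, ...], "grip": [grip, ...]}. A call has 1 to 12 rows; each row is the pose to reach, as a shift and turn from the pose commanded when the call began; what a row does not reach only later rows make up. A row lasts 1/8 s, in which the tool goes at most 62.5 mm and 10.7 degrees, less where a joint would pass 70% of its speed; a pose out of reach is approached as far as the arm can. A call with a gripper value outside its range is refused whole. The fingers move at their own pace and stop on an object; the grip force is fixed at half the most. Time passes only in rows, so rows that repeat a pose let the fingers close. It gives the time, the measured TCP pose, the force, the opening and the grip force at its end, in the units of the state.
- read_state(): the state, without advancing time (a new reading comes with each control period).
- capture(name): name is "side" or "top" or "wrist"; returns a dict with "color" (480x640x3 uint8, blue, green, red), "fovy" (degrees; the focal length in pixels is half the picture's height over the tangent of half this angle, whatever the lens; pixels are square), "cx", "cy" (the principal point, pixels), "camera_from_world" (4x4, takes a point from world to camera coordinates). Camera axes: x right, y up, looking along -z (the intrinsics and any distortion apply to the point x, -y, -z); pixel columns grow to the right and rows downward; lengths in m; the calibration is good to about 2 mm. A picture is of the moment at which its call begins. There is no depth.
- hand_in(): hands the job in; it is judged then, once.
The state is a dict: "time_s": time; "joint_positions": joint angles; "qvel": joint speeds; "tau": joint torques, N m; "position": TCP position; "tcp_rot": TCP orientation; "force": force on the tool from outside, world axes, zero at the start; "moment": the same for the moment, N m; "opening": opening from 0.0 (shut) to 1.0 (fully open); "grasp_force": force on a finger pad.
Only numpy, scipy, OpenCV 4.12 (cv2) and the standard library are available. Lean on these libraries where they do the work, as an engineer would, in place of code of your own. Each camera call takes 0.05 s, during which the arm holds its last target. There are 200 camera calls.

## Working session

There is one attempt and no reset: what is moved stays moved. The work goes in short steps, Python scripts to look and compute and a tool call to move; the robot and the scene stay as the last step left them, time stands still between calls to the robot, and variables do not carry over. Pictures are saved under pics/ and viewed, at most 14 in all, crops included, and the job is handed in when it is done.

Besides the shell and the picture viewer there is one more tool, called after "Call:" as name([rows], argument=value, ...), one row to a line, values as JSON. jog_arm: Moves the arm, as the interface text tells. Its arguments: {"type":"object","properties":{"delta_pos":{"type":"array"},"turn":{"type":"array"},"grip":{"type":"array"}},"required":["delta_pos","turn","grip"]}

```bash
mkdir -p pics
python3 - <<'E'
from rig import *
import cv2,numpy as np
for n in("top","side"):
    c=capture(n); cv2.imwrite(f"pics/{n}0.png",c["color"]); print(n,{k:v for k,v in c.items() if k!="color"})
s=read_state();print(s["position"],s["tcp_rot"],s["opening"],s["time_s"])
E
```

```text
top {'fovy': 51.69388801893702, 'cx': 322.2934474402677, 'cy': 240.91481308792248, 'camera_from_world': array([[ 0.00953233, -0.99995263,  0.00196882, -0.02669261],
       [ 0.9982274 ,  0.00963152,  0.05873062, -0.54707784],
       [-0.0587468 ,  0.00140549,  0.99827193, -1.37953078],
       [ 0.        ,  0.        ,  0.        ,  1.        ]])}
side {'fovy': 49.60127268757546, 'cx': 322.4144267509775, 'cy': 235.3172439573938, 'camera_from_world': array([[ 0.97343495, -0.22858145,  0.01322595, -0.55895962],
       [ 0.11928726,  0.55560622,  0.82284402, -0.09772513],
       [-0.1954353 , -0.79940743,  0.56811337, -1.2475141 ],
       [ 0.        ,  0.        ,  0.        ,  1.        ]])}
[ 0.17136639 -0.60036816  0.22168757] [[ 9.61658068e-01  2.74251212e-01 -1.81384314e-04]
 [ 2.74251049e-01 -9.61656230e-01  1.91227569e-03]
 [ 3.50014570e-04 -1.88870019e-03 -9.99998155e-01]] 0.9976592038345578 0.1
```

View pics/top0.png

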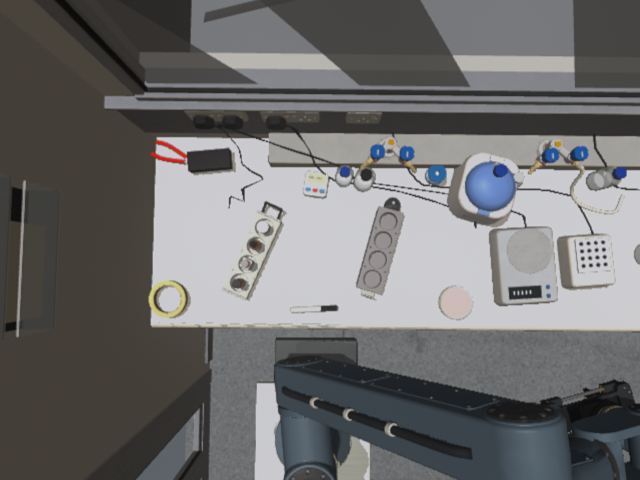

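View pics/side0.png

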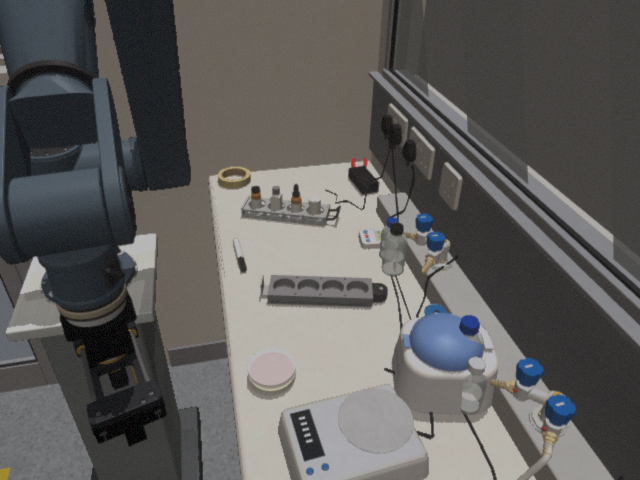

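Order from the handle: jar, dropper bottle, square bottle, vial. In the top view the rack handle is at about (272,210), the carrier nose at (393,203) and the pull tab at (367,295). I'll enlarge both for measurement.

Run:
```python
import cv2,numpy as np
a=cv2.imread("pics/top0.png")[190:305,215:415]
cv2.imwrite("pics/crop0.png",cv2.resize(a,None,fx=4,fy=4,interpolation=cv2.INTER_CUBIC))
```

```text
(no output)
```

View pics/crop0.png

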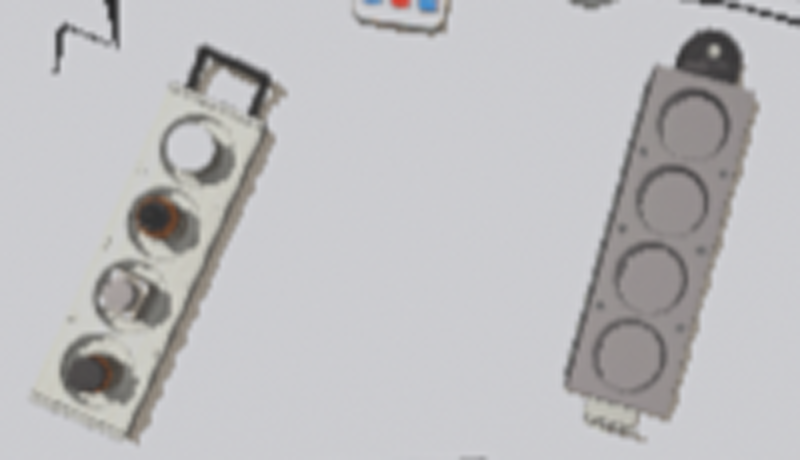

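```bash
cat > h.py <<'E'
from rig import *
import cv2,numpy as np
def ray(c,uv,z):
    f=240/np.tan(np.radians(c["fovy"]/2)); M=c["camera_from_world"]; R,t=M[:3,:3],M[:3,3]
    d=R.T@np.array([(uv[0]-c["cx"])/f,-(uv[1]-c["cy"])/f,-1]); o=-R.T@t
    return o+d*(z-o[2])/d[2]
def row(P):
    "fit 4 equally spaced wells (56mm), P in order 1..4"
    P=np.array(P)[:,:2]; s=np.array([84,28,-28,-84])/1000
    o=P.mean(0); v=(s[:,None]*(P-o)).sum(0); k=np.hypot(*v)/(s@s); v/=np.hypot(*v)
    print("centre",o.round(4),"yaw",np.degrees(np.arctan2(v[1],v[0])).round(1),"scale",k.round(3),"res mm",(1000*(P-o-s[:,None]*v*k)).round(1).tolist())
    return o+s[:,None]*v
E
python3 - <<'E'
from h import *
c=capture("top")
u=lambda p:(215+(p[0]+.5)/4-.5,190+(p[1]+.5)/4-.5)
print(row([ray(c,u(p),.026) for p in[(694,122),(672,201),(651,278),(629,354)]]).round(4))
print(row([ray(c,u(p),.026) for p in[(198,150),(164,221),(133,296),(99,370)]]).round(4))
for p,z in zip([(189,148),(154,215),(119,293),(89,372)],[.062,.102,.086,.08]):print(ray(c,u(p),z).round(4))
E
```

```text
centre [ 0.5249 -0.183 ] yaw -15.4 scale 1.004 res mm [[0.7, -0.1], [-0.8, 0.2], [-0.5, -0.2], [0.6, 0.0]]
[[ 0.6059 -0.2053]
 [ 0.5519 -0.1904]
 [ 0.4979 -0.1755]
 [ 0.444  -0.1606]]
centre [0.5072 0.1751] yaw -23.1 scale 1.0 res mm [[-0.6, -0.3], [0.9, 0.7], [-0.1, -0.6], [-0.2, 0.2]]
[[0.5844 0.1421]
 [0.5329 0.1641]
 [0.4814 0.1861]
 [0.4299 0.208 ]]
[0.5821 0.1438 0.062 ]
[0.534  0.1613 0.102 ]
[0.4825 0.186  0.086 ]
[0.4296 0.206  0.08  ]
```

Run:
```python
from h import *
c=capture("top");s=capture("side")
def proj(c,p):
    q=c["camera_from_world"]@np.r_[p,1]; f=240/np.tan(np.radians(c["fovy"]/2)); return np.round([c["cx"]+f*q[0]/-q[2],c["cy"]-f*q[1]/-q[2]],1)
for uv in[(345,173),(364,179)]:
    for z in(.05,.1,.15,.2): p=ray(c,uv,z); print(uv,p.round(3),proj(s,p))
for p in[(.5821,.1438,.062),(.534,.1613,.102),(.4825,.186,.086),(.4296,.206,.08),(.6059,-.2053,.026),(.444,-.1606,.026)]:print(p,proj(s,p))
cr=s["color"][175:315,230:430]
cv2.imwrite("pics/side_crop.png",cv2.resize(cr,None,fx=4,fy=4,interpolation=cv2.INTER_CUBIC))
```

```text
(345, 173) [ 0.734 -0.083  0.05 ] [392.7 241.3]
(345, 173) [ 0.725 -0.08   0.1  ] [390.4 224.5]
(345, 173) [ 0.715 -0.078  0.15 ] [388. 207.]
(345, 173) [ 0.705 -0.076  0.2  ] [385.4 188.6]
(364, 179) [ 0.718 -0.135  0.05 ] [393.7 254.4]
(364, 179) [ 0.709 -0.131  0.1  ] [391.3 236.9]
(364, 179) [ 0.7   -0.127  0.15 ] [388.8 218.5]
(364, 179) [ 0.69  -0.122  0.2  ] [386.1 199.3]
(0.5821, 0.1438, 0.062) [313.6 198.3]
(0.534, 0.1613, 0.102) [295.2 184.4]
(0.4825, 0.186, 0.086) [275.3 187.1]
(0.4296, 0.206, 0.08) [255.5 187.4]
(0.6059, -0.2053, 0.026) [356.6 287. ]
(0.444, -0.1606, 0.026) [283.3 284.4]
```

View pics/side_crop.png

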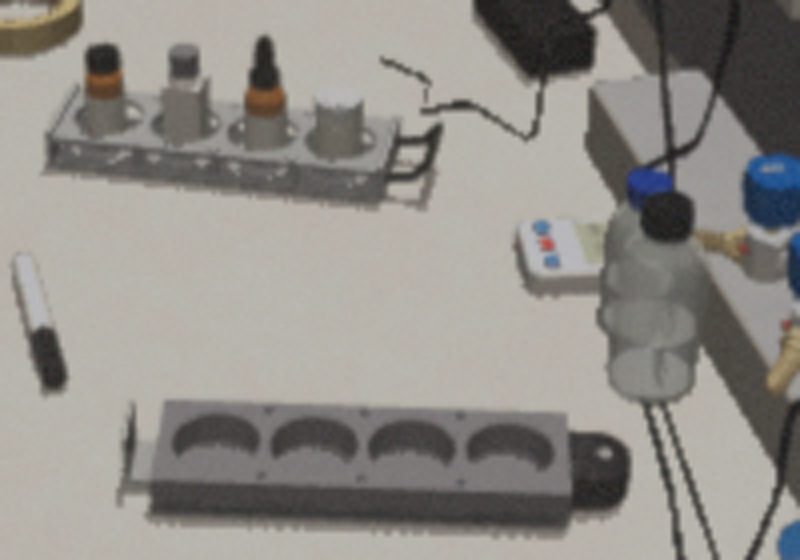

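Call:
jog_arm([
  [5,9,2],
  [10,18,2],
  [15,27,2],
  [20,36,2],
  [25,45,2],
  [30,54,2],
  [35,63,2],
  [38,69,2],
  [41.2,74.4,0],
  [41.2,74.4,0],
  [41.2,74.4,0],
  [41.2,74.4,0],
], turn=[0,-5,-10,-15,-20,-25,-30,-35,-39,-39,-39,-39], grip=[0,0,0,0,0,0,0,0,0,0,0,0])

```text
time_s: 1.75
position: [0.5349, 0.0556, 0.2281]
tcp_rot: [[0.92, -0.392, 0.001], [-0.392, -0.92, -0.0], [0.001, 0.0, -1.0]]
force: [1.0, -0.7, 0.1]
opening: 1.001
grasp_force: 0.0
```

Call:
jog_arm([
  [0,0,0],
  [0,0,0],
], turn=[0,0], grip=[0,0])

```text
time_s: 2.0
position: [0.5334, 0.0536, 0.2278]
tcp_rot: [[0.92, -0.391, -0.001], [-0.391, -0.92, -0.0], [-0.001, 0.001, -1.0]]
force: [-0.5, -0.3, 0.0]
opening: 0.999
grasp_force: 0.0
```

Call:
jog_arm([
  [2.5,4.5,0],
  [5,8.9,0],
  [5,8.9,0],
  [5,8.9,0],
], turn=[0,0,0,0], grip=[0,0,0,0])

```text
time_s: 2.5
position: [0.5831, 0.1408, 0.2278]
tcp_rot: [[0.919, -0.394, -0.002], [-0.394, -0.919, -0.001], [-0.001, 0.001, -1.0]]
force: [0.2, -0.2, -0.2]
opening: 0.997
grasp_force: 0.0
```

Run:
```python
from h import *
w=capture("wrist"); cv2.imwrite("pics/w1.png",w["color"]); s=read_state(); print(s["position"].round(4),w["fovy"],w["cx"],w["cy"])
import json;json.dump([w["fovy"],w["cx"],w["cy"],w["camera_from_world"].tolist()],open("w1.json","w"))
```

```text
[0.583  0.1406 0.2279] 63.162194473300964 318.8085746838683 237.8278579628811
```

View pics/w1.png

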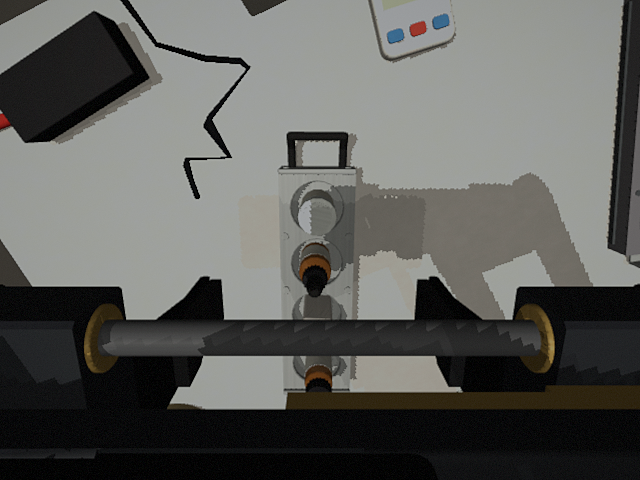

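Wrist view: rack edges vertical (yaw matches), jar lid at about (318,213), rack well rims 1 and 2 centred near (317,208) and (318,262), handle at the top as expected.

Run:
```python
from h import *
import json
a=json.load(open("w1.json")); c=dict(fovy=a[0],cx=a[1],cy=a[2],camera_from_world=np.array(a[3]))
for uv,z in[((318,213),.062),((317,208),.026),((318,262),.026),((315,279),.102)]: print(uv,ray(c,uv,z).round(4))
```

```text
(318, 213) [0.5864 0.1415 0.062 ]
(317, 208) [0.5841 0.1436 0.026 ]
(318, 262) [0.5338 0.1641 0.026 ]
(315, 279) [0.5462 0.1613 0.102 ]
```

Call:
jog_arm([
  [0.1,0.1,-5],
  [0.1,0.1,-10],
  [0.1,0.1,-14],
  [0.1,0.1,-17],
  [0.1,0.1,-19],
  [0.1,0.1,-19.5],
  [0.1,0.1,-19.5],
  [0.1,0.1,-19.5],
], turn=[0,0,0,0,0,0,0,0], grip=[0,0,0,0,0,0,0,0])

```text
time_s: 3.55
position: [0.5858, 0.1433, 0.0343]
tcp_rot: [[0.92, -0.393, 0.002], [-0.393, -0.92, 0.0], [0.002, -0.001, -1.0]]
force: [0.7, 0.2, 0.4]
opening: 0.998
grasp_force: 0.0
```

Call:
jog_arm([
  [0,0,0],
  [0,0,0],
  [0,0,0],
  [0,0,0],
  [0,0,0],
  [0,0,0],
  [0,0,0],
  [0,0,0],
  [0,0,0],
  [0,0,0],
  [0,0,0],
  [0,0,0],
], turn=[0,0,0,0,0,0,0,0,0,0,0,0], grip=[0.2,0.3,0.4,0.45,0.5,0.55,0.6,0.65,0.7,0.8,0.9,1])

```text
time_s: 5.05
position: [0.585, 0.1437, 0.0331]
tcp_rot: [[0.92, -0.392, -0.0], [-0.392, -0.92, 0.0], [-0.0, -0.0, -1.0]]
force: [0.7, 0.2, -0.9]
opening: 0.373
grasp_force: 30.0
```

Call:
jog_arm([
  [0,0,2],
  [0,0,5],
  [0,0,10],
  [0,-3,12],
  [0.3,-8,12],
  [0.6,-13,12],
  [1,-18,12],
  [1.4,-23,12],
  [1.8,-28,12],
  [2.1,-32,12],
  [2.1,-34.9,12],
  [2.1,-34.9,12],
], turn=[0,0,0,3,6,9,12,15,18,21,23,23], grip=[1,1,1,1,1,1,1,1,1,1,1,1])

```text
time_s: 6.55
position: [0.606, -0.2076, 0.1529]
tcp_rot: [[1.0, -0.005, 0.001], [-0.005, -1.0, -0.0], [0.001, 0.0, -1.0]]
force: [0.2, 0.7, -0.7]
opening: 0.368
grasp_force: 30.0
```

Call:
jog_arm([
  [0,0,0],
  [0,0,0],
  [0,0,0],
], turn=[0,0,0], grip=[1,1,1])

```text
time_s: 6.92
position: [0.6061, -0.2041, 0.1532]
tcp_rot: [[1.0, 0.0, -0.0], [0.0, -1.0, 0.0], [-0.0, -0.0, -1.0]]
force: [-0.0, -0.1, 0.2]
opening: 0.365
grasp_force: 30.0
```

Run:
```python
from h import *
w=capture("wrist"); cv2.imwrite("pics/w2.png",w["color"]); s=read_state(); print(s["position"].round(4))
import json;json.dump([w["fovy"],w["cx"],w["cy"],w["camera_from_world"].tolist()],open("w2.json","w"))
```

```text
[ 0.6061 -0.2043  0.1532]
```

View pics/w2.png

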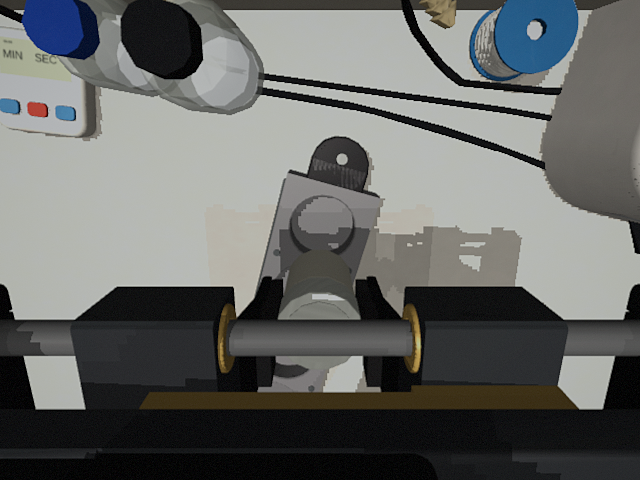

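The wrist view shows the jar in the pads and carrier well 1's rim centred near (322,224), with the bottles off to the upper left.

Run:
```python
from h import *
import json
a=json.load(open("w2.json")); c=dict(fovy=a[0],cx=a[1],cy=a[2],camera_from_world=np.array(a[3]))
print(ray(c,(322,224),.026).round(4))
```

```text
[ 0.6093 -0.2048  0.026 ]
```

Call:
jog_arm([
  [0,0,-4],
  [0,0,-8],
  [0,0,-10],
  [0,0,-11],
  [0,0,-11.7],
  [0,0,-11.9],
  [0,0,-11.9],
  [0,0,-11.9],
], turn=[0,0,0,0,0,0,0,0], grip=[1,1,1,1,1,1,1,1])

```text
time_s: 7.98
position: [0.6065, -0.2056, 0.0349]
tcp_rot: [[1.0, -0.001, 0.001], [-0.001, -1.0, -0.001], [0.001, 0.001, -1.0]]
force: [0.1, -0.1, -0.8]
opening: 0.374
grasp_force: 30.0
```

Call:
jog_arm([
  [0,0,0],
  [0,0,0],
  [0,0,0],
  [0,0,0],
  [0,0,0],
  [0,0,0],
  [0,0,2],
  [0,0,6],
  [0,0,12],
  [0,0,16],
  [0,3,17],
  [0,7,17],
], turn=[0,0,0,0,0,0,0,0,0,0,0,0], grip=[0.5,0.4,0.3,0.2,0.1,0,0,0,0,0,0,0])

```text
time_s: 9.48
position: [0.6072, -0.136, 0.2076]
tcp_rot: [[1.0, -0.003, 0.006], [-0.003, -1.0, -0.002], [0.006, 0.002, -1.0]]
force: [0.4, -0.3, -0.1]
opening: 0.999
grasp_force: 0.0
```

Call:
jog_arm([
  [-1,5,0],
  [-2,10,0],
  [-3,15,0],
  [-4,20,0],
  [-5,24,0],
  [-6,27,0],
  [-7.2,29.9,0],
  [-7.2,29.9,0],
  [-7.2,29.9,0],
  [-7.2,29.9,0],
], turn=[-3,-7,-11,-15,-19,-23,-23,-23,-23,-23], grip=[0,0,0,0,0,0,0,0,0,0])

```text
time_s: 10.72
position: [0.5347, 0.1627, 0.2045]
tcp_rot: [[0.919, -0.393, 0.001], [-0.393, -0.919, -0.0], [0.001, -0.0, -1.0]]
force: [0.4, -0.3, 0.3]
opening: 1.002
grasp_force: 0.0
```

Run:
```python
from h import *
t=capture("top");w=capture("wrist"); s=read_state(); print(s["position"].round(4),s["tcp_rot"][:,0].round(3))
cv2.imwrite("pics/m3.png",np.hstack([cv2.resize(t["color"][190:310,340:440],(400,480)),w["color"][:,160:480]]))
```

```text
[0.5345 0.1627 0.2042] [ 0.919 -0.393  0.   ]
```

View pics/m3.png

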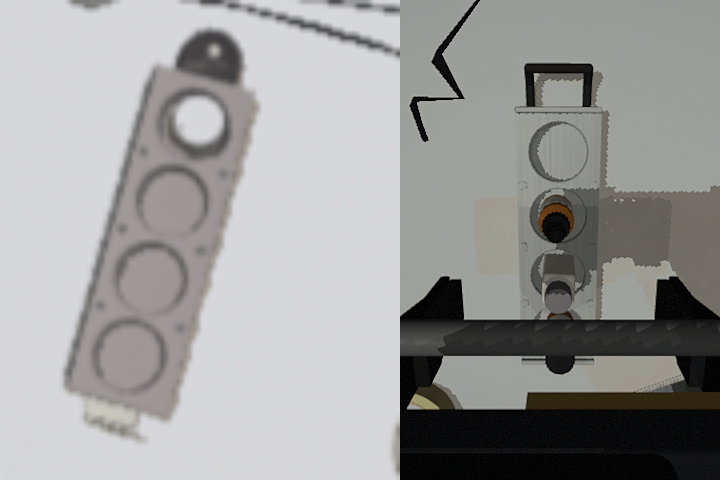

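Left: the jar is seated in well 1 at about (198,122). Right: the dropper bottle is centred in rack well 2 at about (556,217). The gripper body must stay above the bulb (102 mm), so TCP at 35 mm.

Call:
jog_arm([
  [0,0.1,-5],
  [0,0.1,-9],
  [0,0.1,-12],
  [0,0.1,-14.5],
  [0,0.1,-16],
  [0,0.1,-16.6],
  [0,0.1,-16.9],
  [0,0.1,-16.9],
  [0,0.1,-16.9],
], turn=[0,0,0,0,0,0,0,0,0], grip=[0,0,0,0,0,0,0,0,0])

```text
time_s: 11.95
position: [0.5345, 0.1648, 0.0358]
tcp_rot: [[0.92, -0.392, 0.001], [-0.392, -0.92, 0.0], [0.001, -0.001, -1.0]]
force: [-0.6, 1.2, -0.2]
opening: 1.001
grasp_force: 0.0
```

Call:
jog_arm([
  [0,0,0],
  [0,0,0],
  [0,0,0],
  [0,0,0],
  [0,0,0],
  [0,0,0],
  [0,0,0],
  [0,0,0],
  [0,0,0],
  [0,0,0],
  [0,0,0],
  [0,0,0],
], turn=[0,0,0,0,0,0,0,0,0,0,0,0], grip=[0.2,0.3,0.4,0.45,0.5,0.55,0.6,0.65,0.7,0.8,0.9,1])

```text
time_s: 13.45
position: [0.5341, 0.1646, 0.0351]
tcp_rot: [[0.92, -0.392, 0.0], [-0.392, -0.92, 0.0], [0.0, -0.0, -1.0]]
force: [-0.1, -0.2, -0.2]
opening: 0.337
grasp_force: 30.0
```

Call:
jog_arm([
  [0,0,2],
  [0,0,5],
  [0,0,10],
  [0,-3,12],
  [0.3,-8,12],
  [0.6,-13,12],
  [1,-18,12],
  [1.3,-23,12],
  [1.6,-28,12],
  [1.8,-32,12],
  [1.8,-35.5,12],
  [1.8,-35.5,12],
], turn=[0,0,0,1,2,3,4,5,6,7,8,8], grip=[1,1,1,1,1,1,1,1,1,1,1,1])

```text
time_s: 14.95
position: [0.5521, -0.1931, 0.155]
tcp_rot: [[0.965, -0.264, 0.001], [-0.264, -0.965, -0.001], [0.001, 0.001, -1.0]]
force: [-1.0, 0.7, -1.1]
opening: 0.333
grasp_force: 30.0
```

Call:
jog_arm([
  [0,0,0],
  [0,0,0],
  [0,0,0],
], turn=[0,0,0], grip=[1,1,1])

```text
time_s: 15.32
position: [0.552, -0.1892, 0.1551]
tcp_rot: [[0.966, -0.259, -0.0], [-0.259, -0.966, 0.0], [-0.0, -0.0, -1.0]]
force: [0.6, 0.5, -0.0]
opening: 0.336
grasp_force: 30.0
```

Call:
jog_arm([
  [0,0,-4],
  [0,0,-8],
  [0,0,-10],
  [0,0,-11],
  [0,0,-11.7],
  [0,0,-11.9],
  [0,0,-11.9],
  [0,0,-11.9],
], turn=[0,0,0,0,0,0,0,0], grip=[1,1,1,1,1,1,1,1])

```text
time_s: 16.32
position: [0.5524, -0.1906, 0.0368]
tcp_rot: [[0.966, -0.26, 0.001], [-0.26, -0.966, -0.001], [0.001, 0.0, -1.0]]
force: [0.3, 1.3, -0.0]
opening: 0.335
grasp_force: 30.0
```

Call:
jog_arm([
  [0,0,0],
  [0,0,0],
  [0,0,0],
  [0,0,0],
  [0,0,0],
  [0,0,0],
  [0,0,2],
  [0,0,6],
  [0,0,12],
  [0,0,16],
  [0,3,17],
  [0,7,17],
], turn=[0,0,0,0,0,0,0,0,0,0,0,0], grip=[0.5,0.4,0.3,0.2,0.1,0,0,0,0,0,0,0])

```text
time_s: 17.82
position: [0.5529, -0.1208, 0.2078]
tcp_rot: [[0.965, -0.262, 0.004], [-0.262, -0.965, -0.002], [0.004, 0.001, -1.0]]
force: [0.2, 0.3, -1.0]
opening: 1.002
grasp_force: 0.0
```

Call:
jog_arm([
  [-1,5,0],
  [-2,10,0],
  [-3,15,0],
  [-4,20,0],
  [-5,24,0],
  [-6,28,0],
  [-7,30.6,0],
  [-7,30.6,0],
  [-7,30.6,0],
  [-7,30.6,0],
], turn=[-1,-2,-3,-4,-5,-6,-8,-8,-8,-8], grip=[0,0,0,0,0,0,0,0,0,0])

```text
time_s: 19.08
position: [0.4825, 0.1847, 0.2061]
tcp_rot: [[0.919, -0.393, 0.0], [-0.393, -0.919, -0.0], [0.0, 0.0, -1.0]]
force: [0.4, -0.3, 0.7]
opening: 1.0
grasp_force: 0.0
```

Run:
```python
from h import *
t=capture("top");w=capture("wrist"); s=read_state(); print(s["position"].round(4),s["tcp_rot"][:,0].round(3))
cv2.imwrite("pics/m4.png",np.hstack([cv2.resize(t["color"][190:310,340:440],(400,480)),cv2.resize(w["color"][100:340,220:420],(400,480))]))
```

```text
[0.4825 0.1848 0.2061] [ 0.919 -0.393  0.   ]
```

View pics/m4.png

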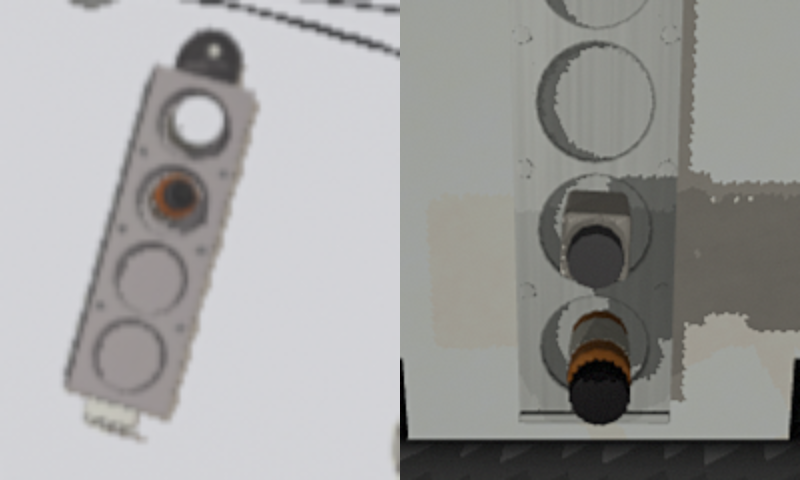

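Left: the dropper bottle stands in well 2 (around (175,197)). Right: the square bottle, near (597,230), is turned about 3° clockwise and centred in its rack well; the vial follows at (600,340).

Call:
jog_arm([
  [0,0.1,-5],
  [0,0.1,-9],
  [0,0.1,-12],
  [0,0.1,-14.5],
  [0,0.1,-16],
  [0,0.1,-17],
  [0,0.1,-17.2],
  [0,0.1,-17.2],
  [0,0.1,-17.2],
], turn=[-3,-3,-3,-3,-3,-3,-3,-3,-3], grip=[0,0,0,0,0,0,0,0,0])

```text
time_s: 20.3
position: [0.4825, 0.1868, 0.0348]
tcp_rot: [[0.898, -0.44, 0.002], [-0.44, -0.898, 0.0], [0.001, -0.001, -1.0]]
force: [0.1, 0.7, 0.4]
opening: 1.006
grasp_force: 0.0
```

Call:
jog_arm([
  [0,0,0],
  [0,0,0],
  [0,0,0],
  [0,0,0],
  [0,0,0],
  [0,0,0],
  [0,0,0],
  [0,0,0],
  [0,0,0],
  [0,0,0],
  [0,0,0],
  [0,0,0],
], turn=[0,0,0,0,0,0,0,0,0,0,0,0], grip=[0.2,0.3,0.4,0.45,0.5,0.55,0.6,0.65,0.7,0.8,0.9,1])

```text
time_s: 21.8
position: [0.482, 0.1866, 0.0341]
tcp_rot: [[0.898, -0.44, -0.0], [-0.44, -0.898, -0.0], [-0.0, 0.0, -1.0]]
force: [0.3, -0.0, -0.3]
opening: 0.319
grasp_force: 30.0
```

Call:
jog_arm([
  [0,0,2],
  [0,0,5],
  [0,0,10],
  [0,-3,12],
  [0.3,-8,12],
  [0.6,-13,12],
  [0.9,-18,12],
  [1.2,-23,12],
  [1.5,-28,12],
  [1.6,-32,12],
  [1.6,-36.2,12],
  [1.6,-36.2,12],
], turn=[0,0,0,1,2,4,6,7,8,10,11,11], grip=[1,1,1,1,1,1,1,1,1,1,1,1])

```text
time_s: 23.3
position: [0.4986, -0.1785, 0.1541]
tcp_rot: [[0.964, -0.264, 0.002], [-0.264, -0.964, -0.001], [0.002, 0.001, -1.0]]
force: [0.5, -0.0, -0.3]
opening: 0.319
grasp_force: 30.0
```

Call:
jog_arm([
  [0,0,0],
  [0,0,0],
  [0,0,0],
], turn=[0,0,0], grip=[1,1,1])

```text
time_s: 23.68
position: [0.4979, -0.1742, 0.1541]
tcp_rot: [[0.966, -0.259, -0.0], [-0.259, -0.966, 0.0], [-0.0, -0.0, -1.0]]
force: [-0.0, -0.7, -1.1]
opening: 0.32
grasp_force: 30.0
```

Call:
jog_arm([
  [0,0,-4],
  [0,0,-8],
  [0,0,-10],
  [0,0,-11],
  [0,0,-11.7],
  [0,0,-11.9],
  [0,0,-11.9],
  [0,0,-11.9],
], turn=[0,0,0,0,0,0,0,0], grip=[1,1,1,1,1,1,1,1])

```text
time_s: 24.68
position: [0.4984, -0.1756, 0.0357]
tcp_rot: [[0.966, -0.26, 0.001], [-0.26, -0.966, -0.001], [0.001, 0.0, -1.0]]
force: [0.2, 0.0, -1.1]
opening: 0.316
grasp_force: 30.0
```

Call:
jog_arm([
  [0,0,0],
  [0,0,0],
  [0,0,0],
  [0,0,0],
  [0,0,0],
  [0,0,0],
  [0,0,2],
  [0,0,6],
  [0,0,12],
  [0,0,16],
  [0,3,17],
  [0,7,17],
], turn=[0,0,0,0,0,0,0,0,0,0,0,0], grip=[0.5,0.4,0.3,0.2,0.1,0,0,0,0,0,0,0])

```text
time_s: 26.18
position: [0.4989, -0.1057, 0.2066]
tcp_rot: [[0.965, -0.262, 0.004], [-0.262, -0.965, -0.002], [0.004, 0.001, -1.0]]
force: [-0.0, 0.8, -0.5]
opening: 1.002
grasp_force: 0.0
```

Call:
jog_arm([
  [-1,5,0],
  [-2,10,0],
  [-3,15,0],
  [-4,20,0],
  [-5,24,0],
  [-6,28,0],
  [-6.8,31.2,0],
  [-6.8,31.2,0],
  [-6.8,31.2,0],
  [-6.8,31.2,0],
], turn=[-1,-2,-3,-4,-5,-6,-8,-8,-8,-8], grip=[0,0,0,0,0,0,0,0,0,0])

```text
time_s: 27.42
position: [0.4304, 0.2057, 0.2051]
tcp_rot: [[0.919, -0.393, 0.0], [-0.393, -0.919, -0.0], [0.0, 0.0, -1.0]]
force: [0.1, 0.7, -0.6]
opening: 1.002
grasp_force: 0.0
```

Run:
```python
from h import *
t=capture("top");w=capture("wrist"); s=read_state(); print(s["position"].round(4),s["tcp_rot"][:,0].round(3))
cv2.imwrite("pics/m5.png",np.hstack([cv2.resize(t["color"][190:310,340:440],(400,480)),cv2.resize(w["color"][100:340,220:420],(400,480))]))
```

```text
[0.4304 0.2057 0.2051] [ 0.919 -0.394  0.   ]
```

View pics/m5.png

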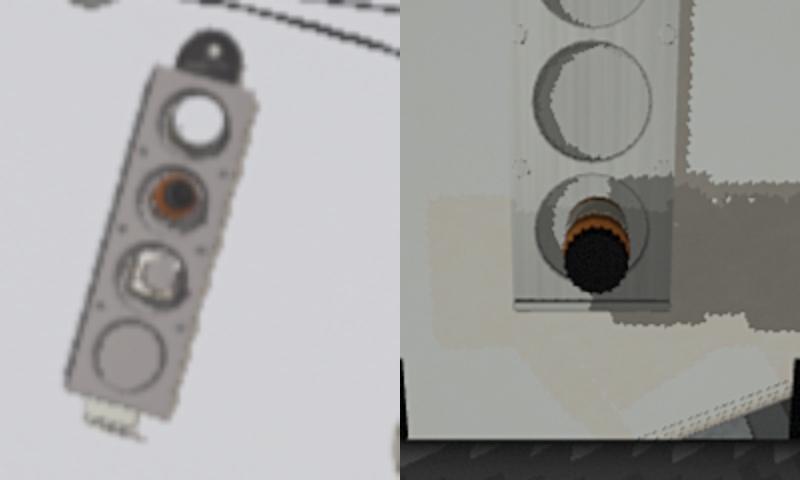

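Left: jar, dropper bottle and square bottle stand in wells 1 to 3. Right: the vial is centred in the last rack well at about (597,235).

Call:
jog_arm([
  [0,0.1,-5],
  [0,0.1,-9],
  [0,0.1,-12],
  [0,0.1,-14.5],
  [0,0.1,-16],
  [0,0.1,-16.9],
  [0,0.1,-17.1],
  [0,0.1,-17.1],
  [0,0.1,-17.1],
], turn=[0,0,0,0,0,0,0,0,0], grip=[0,0,0,0,0,0,0,0,0])

```text
time_s: 28.65
position: [0.4305, 0.2078, 0.0347]
tcp_rot: [[0.92, -0.392, 0.001], [-0.392, -0.92, 0.0], [0.001, -0.001, -1.0]]
force: [0.4, -0.3, -0.2]
opening: 1.0
grasp_force: 0.0
```

Call:
jog_arm([
  [0,0,0],
  [0,0,0],
  [0,0,0],
  [0,0,0],
  [0,0,0],
  [0,0,0],
  [0,0,0],
  [0,0,0],
  [0,0,0],
  [0,0,0],
  [0,0,0],
  [0,0,0],
], turn=[0,0,0,0,0,0,0,0,0,0,0,0], grip=[0.2,0.3,0.4,0.45,0.5,0.55,0.6,0.65,0.7,0.8,0.9,1])

```text
time_s: 30.15
position: [0.4299, 0.2076, 0.0341]
tcp_rot: [[0.92, -0.392, -0.0], [-0.392, -0.92, -0.0], [-0.0, 0.0, -1.0]]
force: [-0.3, 0.0, 1.2]
opening: 0.312
grasp_force: 30.0
```

Call:
jog_arm([
  [0,0,2],
  [0,0,5],
  [0,0,10],
  [0,-3,12],
  [0.3,-8,12],
  [0.6,-13,12],
  [0.8,-18,12],
  [1.1,-23,12],
  [1.3,-28,12],
  [1.4,-32,12],
  [1.4,-36.8,12],
  [1.4,-36.8,12],
], turn=[0,0,0,1,2,3,4,5,6,7,8,8], grip=[1,1,1,1,1,1,1,1,1,1,1,1])

```text
time_s: 31.65
position: [0.4449, -0.164, 0.1542]
tcp_rot: [[0.964, -0.265, 0.002], [-0.265, -0.964, -0.002], [0.003, 0.001, -1.0]]
force: [0.6, 0.5, -0.4]
opening: 0.312
grasp_force: 30.0
```

Call:
jog_arm([
  [0,0,0],
  [0,0,0],
  [0,0,0],
], turn=[0,0,0], grip=[1,1,1])

```text
time_s: 32.02
position: [0.4438, -0.1591, 0.1541]
tcp_rot: [[0.966, -0.259, -0.0], [-0.259, -0.966, 0.0], [-0.001, -0.0, -1.0]]
force: [-0.3, 0.5, -1.9]
opening: 0.308
grasp_force: 30.0
```

Call:
jog_arm([
  [0,0,-4],
  [0,0,-8],
  [0,0,-10],
  [0,0,-11],
  [0,0,-11.7],
  [0,0,-11.9],
  [0,0,-11.9],
  [0,0,-11.9],
], turn=[0,0,0,0,0,0,0,0], grip=[1,1,1,1,1,1,1,1])

```text
time_s: 33.02
position: [0.4444, -0.1606, 0.0356]
tcp_rot: [[0.966, -0.26, 0.001], [-0.26, -0.966, -0.001], [0.001, 0.0, -1.0]]
force: [0.1, 0.6, -0.4]
opening: 0.31
grasp_force: 30.0
```

Call:
jog_arm([
  [0,0,0],
  [0,0,0],
  [0,0,0],
  [0,0,0],
  [0,0,0],
  [0,0,0],
  [0,0,2],
  [0,0,6],
  [0,0,12],
  [0,0,16],
  [0,5,17],
  [0,11,17],
], turn=[0,0,0,0,0,0,0,0,0,0,0,0], grip=[0.5,0.4,0.3,0.2,0.1,0,0,0,0,0,0,0])

```text
time_s: 34.52
position: [0.4451, -0.0503, 0.2065]
tcp_rot: [[0.965, -0.263, 0.004], [-0.263, -0.965, -0.001], [0.004, 0.0, -1.0]]
force: [0.5, 0.4, -0.9]
opening: 0.994
grasp_force: 0.0
```

Call:
jog_arm([
  [0,5,0],
  [0,10,0],
  [0,15,0],
  [0,20,0],
  [0,20,0],
  [0,20,0],
  [0,20,0],
], turn=[0,0,0,0,0,0,0], grip=[0,0,0,0,0,0,0])

```text
time_s: 35.4
position: [0.444, 0.1485, 0.205]
tcp_rot: [[0.965, -0.262, -0.0], [-0.262, -0.965, -0.0], [-0.0, 0.0, -1.0]]
force: [-0.7, -0.3, -0.4]
opening: 0.998
grasp_force: 0.0
```

Run:
```python
from h import *
t=capture("top");w=capture("side")
cv2.imwrite("pics/m6.png",np.hstack([cv2.resize(t["color"][190:310,340:440],(400,480)),cv2.resize(w["color"][210:330,250:350+0],(400,480))]))
```

```text
(no output)
```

View pics/m6.png

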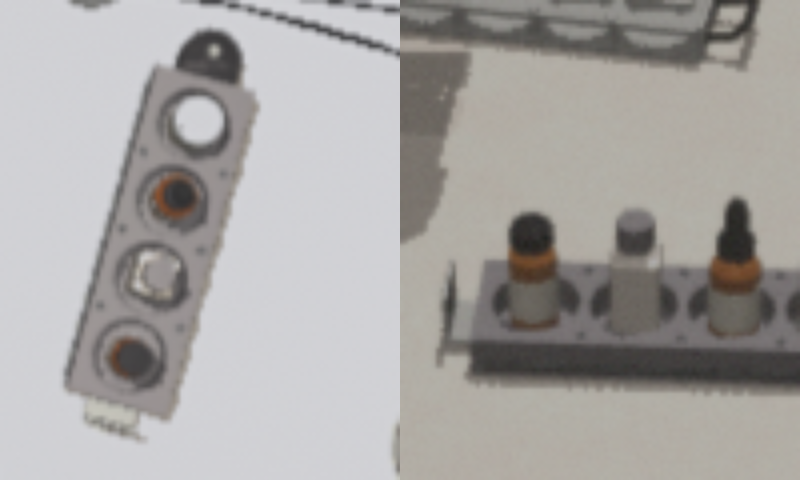

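From the nose, the carrier holds jar (198,122), dropper bottle (175,197), square bottle (155,275) and vial (130,355). In the side crop the vial, square bottle and dropper bottle stand upright in their wells (the jar is outside it), and the arm is clear.

```bash
python3 -c "
from rig import *
print(hand_in())"
```

```text
the job is handed in; nothing more can be done
None
```

All four samples are in the carrier in rack order from the nose (jar, dropper bottle, square bottle, vial), centred and upright in the last pictures, and the job was handed in at about 35 s of the 104 s limit; no verdict was returned.

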